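# Pack out a print block on the printing bed

## Task

Pack out the gap between the print block and the fence of the printing bed: choose the two packers that together fill it most snugly while still going in without forcing, and gently stand them side by side in it, upright, fully down on the bed and roughly centred along the gap. Leave the other two packers standing in their rack and do not disturb the things around.

Things in the scene. Friction and masses are not known exactly. Their poses are not given: they have to be found in the camera images.
- fence_face (a point): On the fixed plywood bed (205 x 150 mm): mid-length of the fence's gap-side face, at the bed floor (12 mm above the table). Fence: wooden bar, 150 mm along y, 22 mm thick, 30 mm high above the bed floor, gap-side top edge rounded 3 mm. x points across the gap to the block, y along the gap, z up. Gap open above and at both ends.
- block_face (a point): Mid-length of the print block's gap-side face, at the bed floor. Fixed dark wood block, 110 (x) x 140 (y) mm, 30 mm high above the bed floor, gap-side top edge rounded 3 mm, grey relief on top. Axes as fence_face, faces parallel: the gap is the distance between these two points along x, 28 to 45.5 mm, different each time. Neither face gives way.
- rack: Fixed plywood rack, 206 (x) by 140 (y) mm; origin at the middle of its underside on the table, z up. Slot floor 10 mm above the table; four slots along y, 44 mm wide, centred at x = -75, -25, 25, 75 mm, between ribs 6 mm thick and 14 mm high above the slot floor. The packers stand in the slots with their length along y.
- packer_a_mid (a point): Centre (half height) of one of four loose pale wooden packers: boards standing on edge, 120 mm long (y), 85 mm tall: lower part 120 x 40 mm high, with a tab 44 mm long, 45 mm high rising from its middle, of the same thickness. They differ only in thickness (x): 12, 15, 18 and 24 mm, one of each; which is which is not told: look or feel. Foot and tab top edges rounded 2 mm. 50 to 210 g.
- packer_b_mid (a point): Centre (half height) of one of four loose pale wooden packers: boards standing on edge, 120 mm long (y), 85 mm tall: lower part 120 x 40 mm high, with a tab 44 mm long, 45 mm high rising from its middle, of the same thickness. They differ only in thickness (x): 12, 15, 18 and 24 mm, one of each; which is which is not told: look or feel. Foot and tab top edges rounded 2 mm. 50 to 210 g.
- packer_c_mid (a point): Centre (half height) of one of four loose pale wooden packers: boards standing on edge, 120 mm long (y), 85 mm tall: lower part 120 x 40 mm high, with a tab 44 mm long, 45 mm high rising from its middle, of the same thickness. They differ only in thickness (x): 12, 15, 18 and 24 mm, one of each; which is which is not told: look or feel. Foot and tab top edges rounded 2 mm. 50 to 210 g.
- packer_d_mid (a point): Centre (half height) of one of four loose pale wooden packers: boards standing on edge, 120 mm long (y), 85 mm tall: lower part 120 x 40 mm high, with a tab 44 mm long, 45 mm high rising from its middle, of the same thickness. They differ only in thickness (x): 12, 15, 18 and 24 mm, one of each; which is which is not told: look or feel. Foot and tab top edges rounded 2 mm. 50 to 210 g.
- packer_a: The same packer; origin at the middle of its underside, axes as for its centre point.
- packer_b: The same packer; origin at the middle of its underside, axes as for its centre point.
- packer_c: The same packer; origin at the middle of its underside, axes as for its centre point.
- packer_d: The same packer; origin at the middle of its underside, axes as for its centre point.
- paint_jar: Bystander, loose: a closed blue paint jar, 64 mm diameter, 90 mm tall. Leave it alone.
- tape_roll: Bystander, loose: a bare cardboard tape roll lying flat, 90 mm diameter, 30 mm tall. Leave it alone.
- ink_roller: Bystander, loose: a hand ink roller lying down, 90 mm wide black roller with a wooden handle, about 170 mm long; origin under the roller. Leave it alone.
Things that resemble listed ones, but are neither listed nor needed, are in the scene too. What is shaped like the rack but pink is not meant.

How it is judged:
By the outcome, as a careful person would: the job done as asked, in the order asked, and still so for the second after the job is handed in, with the robot touching nothing.
It also fails if it takes over 72 s, if anything falls off the work surface, if the arm or the gripper's body presses on something with over 40 N, if the wrist force passes 120 N, or if a joint passes its speed limit or range.

## Robot

A 6-joint arm with a two-finger parallel gripper is mounted at the origin on the work surface. World frame = base frame: x ahead of the robot, y to its left, z up, the work surface at z = 0. Lengths are in m, angles in rad, forces in N, time in s.
With the tool pointing down it reaches from about 0.3 to 0.775 m from the base axis. Payload 14.6 kg.
Tool frame: the origin (TCP) lies at the very end of the fingers, on their centre line; the grasp point (between the pads) lies 19 mm behind it (ctrl.grasp_offset is the distance from the TCP to the grasp point, in m); x points along the fingers, y is the direction in which the jaws open and shut, and the axes are right-handed (so a half turn about x gives the same grasp; the last joint's range is limited). The gripper opens to 94 mm and grips with 3 to 60 N. Pads are 16 mm wide; open, the fingers measure 119 mm over their backs; the gripper's body (75 mm by 177 mm) begins 78 mm behind the grasp point.
Start: joints at [-1.372, 0.3, 1.521, -0, 1.321, -0.067], TCP at [0.144, -0.531, 0.205] pointing down, gripper open.
Joint ranges: [-3.03, 3.03], [-0.79, 2.21], [0.23, 2.52], [-1.04, 4.18], [0, 3.07], [-2.55, 2.55]. Speed limits (rad/s): [2.22, 2.22, 2.57, 3.14, 3.14, 3.14].

## Interface

Orientations are given as [roll, pitch, yaw] about the fixed x, y, z axes, in that order (R = Rz(yaw) Ry(pitch) Rx(roll)).
In Python, from station import ctrl gives the robot as it stands. The module is installed in compiled form; this text tells all that it offers.
- The arm moves only by the tool send_rows, never from a script. Its argument "rows" is a list that holds one entry, the list of rows, each a list of 4 numbers: the shift along the world's x, y, z in mm, then the turn about the world's z in rad. A call has 1 to 12 rows; each row shifts and turns the commanded pose from where the row before left it; what a row does not reach is not made up. A row lasts 1/10 s, in which the tool goes at most 50 mm and 8.59 degrees, less where a joint would pass 70% of its speed; a pose out of reach is approached as far as the arm can. A call is refused whole if a number of a shift passes 50 or a number of a turn 0.15, either way. A call with a gripper value outside its range is refused whole. "grip" is the gripper's target within -1 to 1 (shut at 1, half-way at 0, fully open at -1), set as the call begins (left out, the last holds). The fingers move at their own pace and stop on an object; "newtons" is the grip in N (left out, the last holds). Time passes only in rows, so rows that do not move let the fingers close. It gives the time, the measured TCP pose, the force and the opening at its end, in the units of the state.
- ctrl.get_obs(): the state, without advancing time (a new reading comes with each control period).
- ctrl.camera(name): name is "scene" or "top" or "wrist"; returns (picture, depth): 400x640x3 uint8, red, green, blue; 400x640 float32, m along the optical axis (not along the pixel's ray), 0 where there is no reading.
- ctrl.camera_params(name): a dict with "vertical_fov" (degrees; the focal length in pixels is half the picture's height over the tangent of half this angle, whatever the lens; pixels are square), "cx", "cy" (the principal point, pixels), "cam_to_world" (4x4, takes a point from camera to world coordinates); the wrist camera has in their place "mount" (4x4, takes a point from camera to tool coordinates, whose origin is the TCP and whose axes are the tool frame's). Camera axes: x right, y up, looking along -z (the intrinsics and any distortion apply to the point x, -y, -z); pixel columns grow to the right and rows downward; lengths in m; the calibration is good to about 2 mm. The wrist camera is an equidistant fisheye: a pixel r from the principal point sees the ray r / f radians off the axis. A picture is of the moment at which its call begins: read the wrist's pose just before it. camera_params takes no time and is no camera call.
- ctrl.hand_in(): hands the job in, once; it reports no verdict.
The state is a dict: "time_s": time; "qpos": joint angles; "joint_vel": joint speeds; "tau": joint torques, N m; "ee_pos": TCP position; "eef_rot": TCP orientation; "force": force on the tool from outside, world axes, zero at the start; "moment": the same for the moment, N m; "grip_width": finger opening in m.
Only numpy, scipy, OpenCV 4.12 (cv2) and the standard library are available. Lean on these libraries where they do the work, as an engineer would, in place of code of your own. Each camera call takes 0.05 s, during which the arm holds its last target.

## Working session

There is one attempt and no reset: what is moved stays moved. The work goes in short steps, Python scripts to look and compute and a tool call to move; the robot and the scene stay as the last step left them, time stands still between calls to the robot, and variables do not carry over. Pictures are saved under pics/ and viewed, and the job is handed in when it is done.

Besides the shell and the picture viewer there is one more tool, called as name(argument=value, ...) on one line, values as JSON. send_rows: Moves the arm, as the interface text tells. Its arguments: {"type":"object","properties":{"rows":{"type":"array"},"grip":{"type":"number"},"newtons":{"type":"number"}},"required":["rows"]}

```bash
mkdir -p pics; ls
cat > h.py <<'E'
import numpy as np, cv2
from station import ctrl
def snap(n,tag):
    o=ctrl.get_obs()
    im,d=ctrl.camera(n)
    cv2.imwrite(f'pics/{tag}.png',cv2.cvtColor(im,cv2.COLOR_RGB2BGR)); np.savez(f'pics/{tag}.npz',im=im,d=d,pos=o['ee_pos'],rot=o['eef_rot'])
    return im,d
E
python3 - <<'E'
from h import *
np.set_printoptions(precision=4,suppress=True)
for n in('scene','top','wrist'):
    snap(n,n+'0'); print(n,ctrl.camera_params(n))
print(ctrl.get_obs(),ctrl.grasp_offset)
E
```

```text
pics
scene {'vertical_fov': 55.1738095484332, 'cx': 320.7060209836795, 'cy': 198.55076353124358, 'cam_to_world': array([[-0.8349, -0.333 ,  0.4382,  1.019 ],
       [ 0.5501, -0.5309,  0.6446,  0.7353],
       [ 0.018 ,  0.7793,  0.6264,  0.7676],
       [ 0.    ,  0.    ,  0.    ,  1.    ]])}
top {'vertical_fov': 46.20865491658307, 'cx': 323.1900683556394, 'cy': 196.9900739584933, 'cam_to_world': array([[ 0.0155,  0.9797, -0.1997,  0.2055],
       [-0.9999,  0.0146, -0.0055, -0.0127],
       [-0.0025,  0.1998,  0.9798,  1.5594],
       [ 0.    ,  0.    ,  0.    ,  1.    ]])}
wrist {'vertical_fov': 65.70646984690485, 'cx': 323.4716224813899, 'cy': 202.06250328249877, 'mount': array([[-0.0002,  0.2761, -0.9611, -0.1794],
       [ 1.    ,  0.0002, -0.0001,  0.0007],
       [ 0.0002, -0.9611, -0.2761, -0.0803],
       [ 0.    ,  0.    ,  0.    ,  1.    ]])}
{'time_s': 0.15, 'qpos': array([-1.3716,  0.3003,  1.5214, -0.    ,  1.3207, -0.0666]), 'joint_vel': array([ 0.0008, -0.0013, -0.0006,  0.    , -0.0001,  0.0008]), 'tau': array([  0.0002, -53.1959, -35.2822,   0.0708,   0.0236,  -0.0001]), 'ee_pos': array([ 0.1444, -0.5305,  0.205 ]), 'eef_rot': array([-1.6308,  1.5699,  1.7766]), 'force': array([ 0.3833, -0.3158,  0.5838]), 'moment': array([ 0.0152, -0.0214, -0.0342]), 'grip_width': 0.09395953647042768} 0.0188
```

View pics/scene0.png

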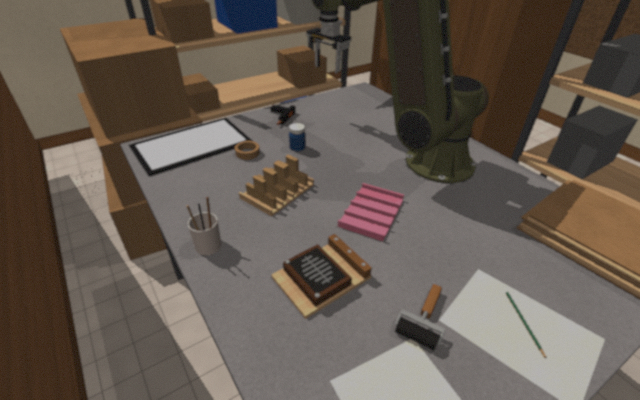

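View pics/top0.png

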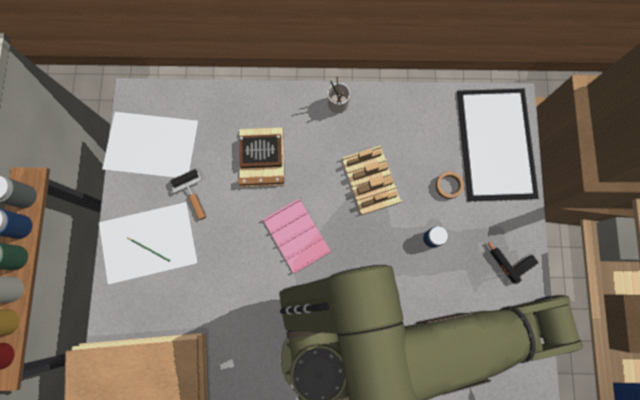

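View pics/wrist0.png

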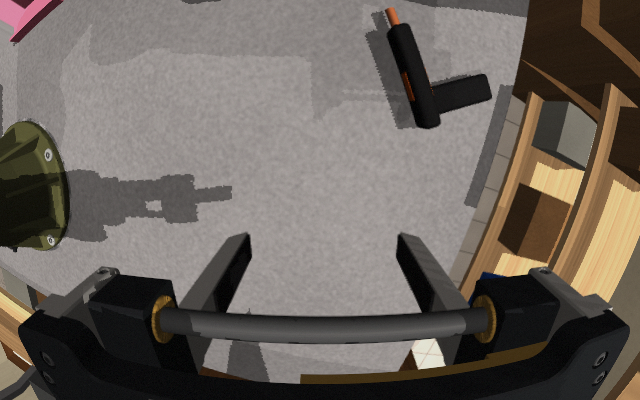

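Top view: bed at about (261,157) with fence at its lower edge (y≈182), rack at (370,180) with four packers, jar (436,237), tape roll (449,185), roller (187,185), pink decoy (297,236).

```bash
cat >> h.py <<'E'
def cloud(n,tag):
    z=np.load(f'pics/{tag}.npz'); p=ctrl.camera_params(n); d=z['d']
    f=200/np.tan(np.radians(p['vertical_fov']/2))
    v,u=np.mgrid[:400,:640]
    C=np.stack([(u-p['cx'])/f*d,-(v-p['cy'])/f*d,-d],-1)
    T=p['cam_to_world']
    return C@T[:3,:3].T+T[:3,3],z['im'],d
E
python3 - <<'E'
from h import *
np.set_printoptions(precision=4,suppress=True)
P,im,d=cloud('top','top0')
for uv in [(300,100),(261,150),(261,182),(371,182),(436,237),(449,176),(187,183),(338,95)]: print(uv,P[uv[1],uv[0]])
def rect(m,tag):
    m=m.astype(np.uint8); n,l,s,c=cv2.connectedComponentsWithStats(m)
    for i in range(1,n):
        if s[i,4]>15:
            q=P[l==i]; r=cv2.minAreaRect((q[:,:2]*1000).astype(np.float32)); print(tag,s[i,4],c[i],r,q[:,2].mean())
v,u=np.mgrid[:400,:640]
A=(u>335)&(u<405)&(v>140)&(v<220); B=(u>230)&(u<295)&(v>120)&(v<195)
rect(A&(P[...,2]>.006)&(P[...,2]<.4),'rack')
rect(A&(P[...,2]>.08)&(P[...,2]<.4),'tab')
rect(B&(P[...,2]>.006)&(P[...,2]<.4),'bed')
rect(B&(P[...,2]>.03)&(P[...,2]<.4),'blk')
big=cv2.resize(im[110:230,220:420],None,fx=4,fy=4,interpolation=cv2.INTER_CUBIC)
cv2.imwrite('pics/topc.png',big[...,::-1])
E
```

```text
(300, 100) [0.8723 0.0836 0.0014]
(261, 150) [0.6731 0.208  0.0427]
(261, 182) [0.5631 0.2037 0.0398]
(371, 182) [ 0.554  -0.1565  0.1007]
(436, 237) [ 0.3815 -0.3601  0.0936]
(449, 176) [ 0.6029 -0.4333  0.0007]
(187, 183) [0.5567 0.4511 0.0365]
(338, 95) [ 0.8632 -0.0492  0.0694]
rack 2456 [371.1779 179.3078] ((585.4871215820312, -167.4711151123047), (212.98974609375, 153.6852264404297), 19.519535064697266) 0.03756495264306874
tab 64 [365.2656 152.6875] ((654.2650146484375, -140.24526977539062), (13.622344970703125, 43.11410903930664), 16.571577072143555) 0.09439235584859568
tab 93 [371.6774 166.4194] ((608.74072265625, -160.45614624023438), (19.542991638183594, 44.525978088378906), 20.412185668945312) 0.0938599532217502
tab 116 [376.3879 180.6724] ((561.2628784179688, -175.8583984375), (25.244712829589844, 46.866310119628906), 19.8398380279541) 0.09440817406397983
tab 78 [381.     195.2949] ((513.2378540039062, -189.07374572753906), (16.07245635986328, 44.581520080566406), 19.63472557067871) 0.09435630938478919
bed 2541 [261.3215 156.7407] ((658.3389892578125, 209.38812255859375), (215.66665649414062, 156.7758026123047), 3.0419654846191406) 0.03299939277312918
blk 1329 [260.3446 149.8141] ((676.2828369140625, 210.75331115722656), (113.40239715576172, 140.0209503173828), 2.9194319248199463) 0.043312878818063505
blk 320 [261.0375 179.4156] ((572.3244018554688, 204.9202880859375), (24.069246292114258, 149.73330688476562), 3.293808937072754) 0.04217032151153235
```

View pics/topc.png

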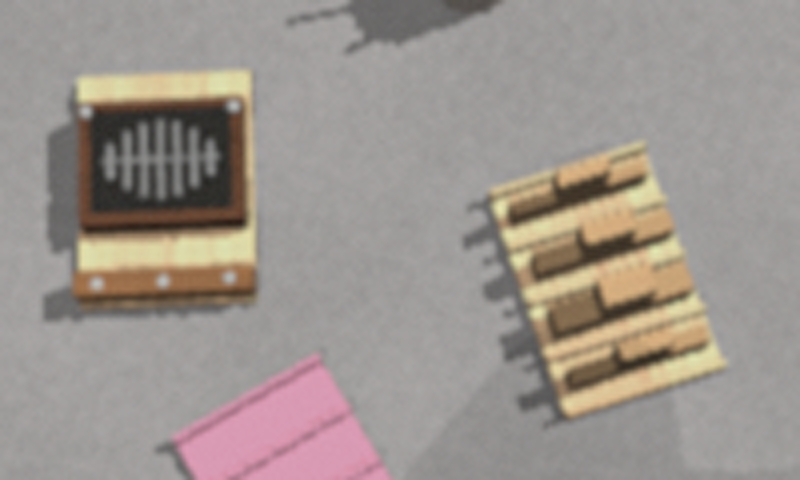

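Run:
```python
from h import *
from scipy.spatial.transform import Rotation as R
np.set_printoptions(precision=4,suppress=True)
o=ctrl.get_obs()
M=R.from_euler('xyz',o['eef_rot']).as_matrix(); print(M, o['qpos'])
y=M[:2,1]; print('jaw az',np.degrees(np.arctan2(y[1],y[0])),'toolz az',np.degrees(np.arctan2(M[1,2],M[0,2])))
mt=ctrl.camera_params('wrist')['mount']; print('cam offset world',M@mt[:3,3],'look',-M@mt[:3,2])
```

```text
[[-0.0002  0.2627 -0.9649]
 [ 0.0008 -0.9649 -0.2627]
 [-1.     -0.0009 -0.0001]] [-1.3716  0.3003  1.5214 -0.      1.3207 -0.0666]
jaw az -74.77146520667068 toolz az -164.7714677359379
cam offset world [0.0777 0.0202 0.1794] look [-0.2665 -0.0719 -0.9611]
```

send_rows(rows=[[[15,14,1,0.007],[33,31,1,0.007],[35,32,1,0.007],[35,32,1,0.007],[35,32,2,0.007],[35,32,2,0.007],[35,32,2,0.007],[35,32,2,0.007],[35,32,2,0.007],[35,32,1,0.007],[30,28,0,0.007],[8,8,0,0]]])

```text
time_s: 1.35
ee_pos: [0.5124, -0.191, 0.22]
eef_rot: [-1.376, 1.57, 2.112]
force: [-0.7, -0.4, -0.3]
grip_width: 0.094
```

send_rows(rows=[[[0,0,0,0],[0,0,0,0]]])

```text
time_s: 1.55
ee_pos: [0.5098, -0.1943, 0.2202]
eef_rot: [-0.387, 1.57, 3.097]
force: [-0.3, 0.0, -0.6]
grip_width: 0.0943
```

Run:
```python
from h import *
snap('wrist','w1'); print(ctrl.get_obs())
```

```text
{'time_s': 1.6, 'qpos': array([-4.31838363e-01,  2.78884392e-01,  1.51289897e+00, -1.99299873e-04,
        1.35008643e+00,  7.97413071e-01]), 'joint_vel': array([-0.00814716, -0.00396953,  0.00019991,  0.00178037, -0.001025  ,
        0.00330875]), 'tau': array([ 1.09533504e+00, -5.19074106e+01, -3.57915115e+01,  8.92586564e-02,
       -4.47243615e-02,  7.59400078e-03]), 'ee_pos': array([ 0.50967653, -0.19464174,  0.22038112]), 'eef_rot': array([-0.16155779,  1.57045777, -2.96156189]), 'force': array([ 0.50468763, -0.64576806, -0.57743497]), 'moment': array([ 0.02040524, -0.00543891, -0.02403341]), 'grip_width': 0.09359806620657689}
```

View pics/w1.png

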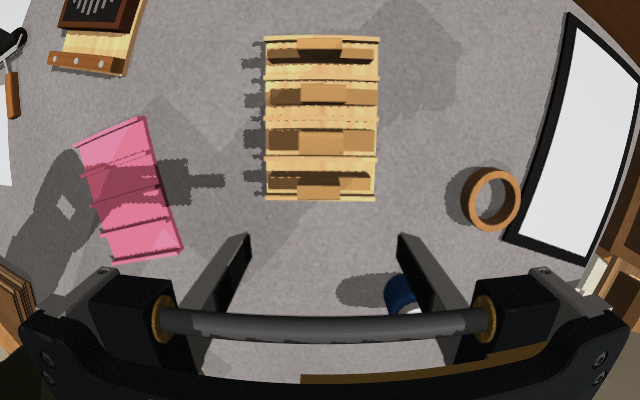

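Wrist view: rack spans about (265–380, 37–200), tabs at rows ~50, 92, 140, 185 at cols ~300–345.

```bash
cat >> h.py <<'E'
from scipy.spatial.transform import Rotation as Rot
def wcloud(tag):
    z=np.load(f'pics/{tag}.npz'); p=ctrl.camera_params('wrist'); d=z['d']
    f=200/np.tan(np.radians(p['vertical_fov']/2))
    v,u=np.mgrid[:400,:640]; dx=u-p['cx']; dy=v-p['cy']; r=np.hypot(dx,dy)+1e-9; th=r/f
    t=np.tan(th)
    C=np.stack([dx/r*t*d,-dy/r*t*d,-d],-1)
    M=p['mount']; Tp=C@M[:3,:3].T+M[:3,3]
    W=Tp@Rot.from_euler('xyz',z['rot']).as_matrix().T+z['pos']
    W[d<=0]=np.nan
    return W,z['im'],d
def rects(W,m,tag,mn=30):
    n,l,s,c=cv2.connectedComponentsWithStats(m.astype(np.uint8))
    for i in range(1,n):
        if s[i,4]>mn:
            q=W[l==i]; r=cv2.minAreaRect((q[:,:2]*1000).astype(np.float32)); print(tag,s[i,4],c[i].round(),np.round(r[0],1),np.round(r[1],1),round(r[2],2),'z',q[:,2].mean().round(4))
E
python3 - <<'E'
from h import *
W,im,d=wcloud('w1')
v,u=np.mgrid[:400,:640]; A=(u>255)&(u<390)&(v>25)&(v<210)
rects(W,A&(W[...,2]>.006),'rack')
rects(W,A&(W[...,2]>.086),'tab')
rects(W,A&(W[...,2]>.04),'packer')
print(W[225,320],W[150,200])
E
```

```text
rack 18321 [321. 117.] [ 582.3 -165.2] [206.8 141.4] 18.84 z 0.0388
tab 584 [319.  44.] [ 652.2 -139.5] [12.4 43.5] 19.09 z 0.0944
tab 857 [323.  93.] [ 606.2 -159.7] [18.  43.9] 19.83 z 0.095
tab 1090 [320. 143.] [ 558.7 -174. ] [24.2 43.6] 19.48 z 0.095
tab 689 [318. 191.] [ 511.1 -188.7] [15.4 43.1] 19.66 z 0.0946
packer 1662 [320.  51.] [ 652.6 -139.9] [ 13.5 119.4] 18.96 z 0.0684
packer 1910 [323.  95.] [ 606.4 -160.6] [ 18.7 120. ] 19.06 z 0.0705
packer 2474 [321. 141.] [ 559.1 -175.1] [ 24.6 120. ] 18.69 z 0.0702
packer 1849 [319. 185.] [ 511.5 -189.3] [ 15.9 120.4] 19.26 z 0.0692
[ 4.44998536e-01 -2.13098908e-01  3.11335374e-04] [ 4.90531970e-01 -2.34818697e-02  3.28592326e-04]
```

send_rows(rows=[[[1,20,0,-0.01],[1,38,0,-0.03],[1,42,0,-0.03],[1,42,-5,-0.03],[1,42,-10,-0.03],[1,42,-15,-0.03],[1,42,-15,-0.03],[1,42,-15,-0.03],[1,40,-15,-0.03],[1,30,-10,-0.03],[1,16,0,-0.008],[0,0,0,0]]])

```text
time_s: 2.8
ee_pos: [0.5214, 0.2026, 0.1352]
eef_rot: [0.149, 1.57, -2.938]
force: [0.2, -0.3, -0.3]
grip_width: 0.0938
```

send_rows(rows=[[[0,0,0,0],[0,0,0,0]]])

```text
time_s: 3.0
ee_pos: [0.5217, 0.2009, 0.1358]
eef_rot: [-3.139, 1.57, 0.056]
force: [0.4, -0.2, 0.1]
grip_width: 0.0941
```

Run:
```python
from h import *
snap('wrist','w2'); print(ctrl.get_obs()['joint_vel'])
W,im,d=wcloud('w2')
rects(W,(W[...,2]>.008)&(W[...,2]<.3),'bed',500)
rects(W,(W[...,2]>.036)&(W[...,2]<.07),'top',200)
```

```text
[ 0.00514402  0.00296114 -0.00264829  0.00136992 -0.0006599   0.00586178]
bed 25862 [320.  82.] [636.  209.4] [155.  150.8] 2.99 z 0.0355
bed 11773 [598. 170.] [ 581.9 -165.1] [207.2 144. ] 18.96 z 0.0387
bed 4499 [114. 175.] [516.5 436.1] [168.4 101.5] 24.8 z 0.0273
bed 65877 [334. 331.] [448.9 129.1] [357.3 162.1] 38.08 z 0.2214
bed 759 [630. 290.] [ 391.7 -351.8] [35.7 63.9] 72.55 z 0.0356
bed 1386 [ 14. 377.] [ -4.3 962.1] [132.4 351.4] 55.49 z 0.0511
top 15399 [319.  49.] [665.8 211.4] [ 95.  141.4] 2.94 z 0.0429
top 637 [601. 117.] [ 652.5 -139.4] [ 13.1 122.9] 18.88 z 0.0508
top 4136 [320. 152.] [570.1 205.9] [ 22.9 150.6] 3.48 z 0.042
top 935 [607. 156.] [ 606.9 -159.9] [ 19.7 124.3] 19.42 z 0.0508
top 1186 [607. 193.] [ 558.4 -173.5] [ 26.8 122.1] 18.97 z 0.0505
top 897 [605. 229.] [ 511.7 -188.4] [ 17.7 122.8] 19.15 z 0.0506
top 355 [634. 297.] [ 386.3 -346. ] [60.  26.3] 1.92 z 0.0509
top 1041 [ 13. 376.] [ 12.9 950.8] [127.4 291.5] 54.16 z 0.0523
```

View pics/w2.png

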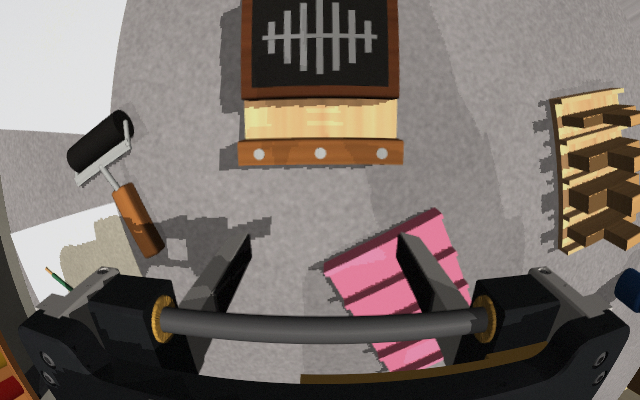

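Wrist view: block's front edge at row ~98, fence from row ~140 to 165, bed floor strip between (245–398, 100–138).

```bash
cat >> h.py <<'E'
def gap(W,yaw,yc=.206,xr=(.55,.66)):
    c,s=np.cos(yaw),np.sin(yaw)
    xb=W[...,0]*c+W[...,1]*s; yb=-W[...,0]*s+W[...,1]*c
    return xb,yb
E
python3 - <<'E'
from h import *
W,im,d=wcloud('w2')
# yaw from edges: per column transitions
z=W[...,2]
F=[];B=[]
for u in range(250,396):
    col=z[:,u]; 
    fl=[v for v in range(85,150) if abs(col[v]-.012)<.004]
    if len(fl)<8: continue
    F.append(np.r_[W[max(fl),u,:2],W[max(fl)+1,u]]);B.append(np.r_[W[min(fl),u,:2],W[min(fl)-1,u]])
F=np.array(F)*1000;B=np.array(B)*1000
for n,a in(('fence floor',F[:,:2]),('fence edge',F[:,2:]),('block floor',B[:,:2]),('block edge',B[:,2:])):
    vx,vy,x,y=cv2.fitLine(a[:,:2].astype(np.float32),cv2.DIST_HUBER,0,.01,.01).ravel(); print(n,len(a),'yaw',np.degrees(np.arctan2(-vx,vy)*np.sign(1)),'x at y=206',x+(206-y)*vx/vy, a[:,2].mean() if a.shape[1]>2 else '')
xb,yb=gap(W,np.radians(3.2))
for u in (280,320,360):
    print([(v,round(1000*xb[v,u],1),round(1000*z[v,u],1)) for v in list(range(90,106))+list(range(130,168,2))])
E
```

```text
fence floor 146 yaw -176.45405765983085 x at y=206 581.449 
fence edge 146 yaw -176.58409080124954 x at y=206 581.23706 23.07889512749225
block floor 146 yaw -176.90456327710655 x at y=206 618.8435 
block edge 146 yaw -0.0 x at y=206 nan nan
[(90, np.float64(635.9), np.float64(41.9)), (91, np.float64(634.9), np.float64(43.2)), (92, np.float64(634.0), np.float64(43.5)), (93, np.float64(633.1), np.float64(42.8)), (94, np.float64(632.3), np.float64(42.2)), (95, np.float64(631.3), np.float64(43.4)), (96, np.float64(630.6), np.float64(41.1)), (97, np.float64(629.7), np.float64(40.7)), (98, np.float64(629.4), np.float64(30.4)), (99, np.float64(629.5), np.float64(12.5)), (100, np.float64(628.4), np.float64(14.5)), (101, np.float64(627.5), np.float64(12.8)), (102, np.float64(626.5), np.float64(12.6)), (103, np.float64(625.6), np.float64(12.0)), (104, np.float64(624.6), np.float64(11.3)), (105, np.float64(623.6), np.float64(11.7)), (130, np.float64(599.0), np.float64(12.2)), (132, np.float64(597.0), np.float64(12.5)), (134, np.float64(595.0), np.float64(12.3)), (136, np.float64(593.0), np.flo
[... 3103 characters left out ...]
float64(19.2)), (140, np.float64(591.1), np.float64(41.4)), (142, np.float64(589.1), np.float64(39.9)), (144, np.float64(587.6), np.float64(42.6)), (146, np.float64(585.7), np.float64(41.9)), (148, np.float64(583.9), np.float64(41.5)), (150, np.float64(582.1), np.float64(41.6)), (152, np.float64(580.4), np.float64(42.3)), (154, np.float64(578.8), np.float64(43.9)), (156, np.float64(576.6), np.float64(41.1)), (158, np.float64(575.0), np.float64(42.2)), (160, np.float64(573.3), np.float64(43.2)), (162, np.float64(571.3), np.float64(41.7)), (164, np.float64(569.5), np.float64(42.0)), (166, np.float64(561.0), np.float64(1.0))]<stdin>:13: RuntimeWarning: invalid value encountered in scalar divide
```

Gap measures 38.1 mm (fence checks as 22.3 mm), so the pair is 12 + 24 mm. The order of thickness in the rack, from far to near, is 12, 18, 24, 15. I'll fetch the 12 first.

send_rows(rows=[[[6,-17,14,0.01],[14,-37,0,0.03],[15,-40,0,0.03],[15,-40,0,0.03],[15,-40,0,0.03],[15,-40,0,0.03],[15,-40,0,0.03],[15,-40,0,0.03],[14,-30,0,0.03],[7,-17,0,0.03],[0,0,0,0.001],[0,0,0,0]]])

```text
time_s: 4.25
ee_pos: [0.652, -0.1391, 0.1494]
eef_rot: [-1.07, 1.57, 2.405]
force: [-0.4, 0.6, 0.2]
grip_width: 0.094
```

```bash
cat >> h.py <<'E'
def st():
    o=ctrl.get_obs(); M=Rot.from_euler('xyz',o['eef_rot']).as_matrix()
    print('t',round(o['time_s'],2),'pos',(o['ee_pos']*1000).round(1),'az',np.degrees(np.arctan2(M[1,1],M[0,1])).round(2),'F',o['force'].round(1),'w',round(o['grip_width']*1000,1),'q',o['qpos'].round(2), 'mom',o['moment'].round(2))
E
python3 - <<'E'
from h import *
st()
snap('wrist','w3')
E
```

```text
t 4.25 pos [ 652.  -139.1  149.4] az -70.86 F [-0.4  0.6  0.2] w 94.0 q [-0.27  0.61  1.21  0.    1.32  0.97] mom [-0.   -0.    0.01]
```

View pics/w3.png

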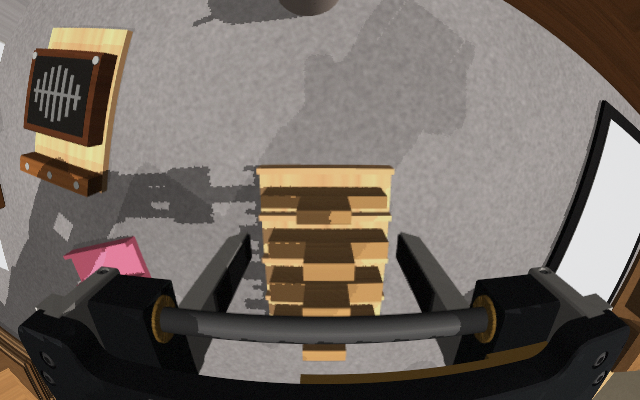

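The packer's tab is at (323,205), squarely between the fingers.

Run:
```python
from h import *
W,im,d=wcloud('w3')
v,u=np.mgrid[:400,:640]; A=(u>255)&(u<390)&(v>160)&(v<235)
rects(W,A&(W[...,2]>.086)&(W[...,2]<.12),'tab')
rects(W,A&(W[...,2]>.04)&(W[...,2]<.12),'packer')
```

```text
tab 972 [323. 216.] [ 652.8 -139.6] [12.9 43.9] 18.86 z 0.0939
packer 2759 [323. 206.] [ 652.8 -139.6] [ 13.1 119.6] 19.1 z 0.0687
```

send_rows(rows=[[[0,0,-15,0],[0,0,-25,0],[0,0,-25,0],[0,0,-15,0],[0,0,-10,0],[0,0,0,0]]])

```text
time_s: 4.9
ee_pos: [0.652, -0.1382, 0.0582]
eef_rot: [-0.605, 1.569, 2.873]
force: [-0.8, -0.7, -0.7]
grip_width: 0.0941
```

Run:
```python
from h import *
st()
```

```text
t 4.9 pos [ 652.  -138.2   58.2] az -70.74 F [-0.8 -0.7 -0.7] w 94.1 q [-0.26  0.7   1.29  0.    1.16  0.97] mom [-0.01  0.03  0.01]
```

send_rows(rows=[[[0.7,-1.2,0,0],[0,0,0,0],[0,0,0,0],[0,0,0,0],[0,0,0,0],[0,0,0,0],[0,0,0,0],[0,0,0,0]]], grip=1, newtons=20)

```text
time_s: 5.7
ee_pos: [0.6532, -0.1399, 0.0595]
eef_rot: [-2.859, 1.571, 0.618]
force: [-0.4, 1.1, 0.9]
grip_width: 0.0434
```

Run:
```python
from h import *
st()
```

```text
t 5.7 pos [ 653.2 -139.9   59.5] az -70.76 F [-0.4  1.1  0.9] w 43.4 q [-0.27  0.7   1.28  0.    1.16  0.97] mom [ 0.05  0.07 -0.03]
```

send_rows(rows=[[[0,0,5,0],[0,0,15,0],[0,0,30,0],[0,0,30,0],[0,0,15,0],[0,0,0,0],[0,0,0,0]]])

```text
time_s: 6.4
ee_pos: [0.6528, -0.1398, 0.1535]
eef_rot: [-0.616, 1.57, 2.861]
force: [-1.5, 0.9, -1.6]
grip_width: 0.044
```

Run:
```python
from h import *
st()
snap('wrist','w4')
```

```text
t 6.4 pos [ 652.8 -139.8  153.5] az -70.76 F [-1.5  0.9 -1.6] w 44.0 q [-0.27  0.61  1.2   0.    1.33  0.97] mom [0.04 0.02 0.02]
```

View pics/w4.png

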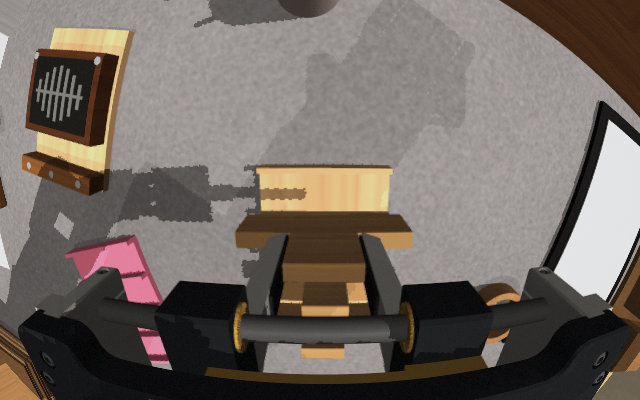

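Packer held upright (row ~215 shoulder, cols 237–411), slot empty behind it.

Run:
```python
from h import *
for tag in('w3','w4'):
    W,im,d=wcloud(tag); z=np.load(f'pics/{tag}.npz'); M=Rot.from_euler('xyz',z['rot']).as_matrix()
    T=(W-z['pos'])@M*1000  # tool coords
    v,u=np.mgrid[:400,:640]
    A=(u>230)&(u<415)&(v>200)&(v<285)
    print(tag)
    X=T[...,0]
    for lo,hi,nm in((5,9,'shoulder'),(-42,-34,'tabtop')):
        if tag=='w3': break
        m=A&(X>lo)&(X<hi)&(abs(T[...,2])<15); q=T[m]; 
        if len(q): print(nm,len(q),np.percentile(q,[2,50,98],axis=0).round(1).tolist())
    if tag=='w4':
        for uu in (245,260,322,400):
            print(uu,[(vv,*T[vv,uu].round(1).tolist()) for vv in range(208,285,4)])
```

```text
w3
w4
shoulder 462 [[5.1, -57.0, -5.9], [8.5, 2.7, -4.1], [9.0, 58.8, 5.5]]
tabtop 2042 [[-41.3, -30.1, -9.5], [-35.6, 0.7, -1.5], [-34.2, 31.1, 5.9]]
245 [(208, 153.3, -89.4, 22.4), (212, 153.6, -89.8, 27.3), (216, 154.0, -90.3, 32.3), (220, 33.5, -57.6, -5.2), (224, 24.3, -55.4, -5.4), (228, 16.5, -53.5, -5.4), (232, 9.1, -51.7, -5.3), (236, 8.8, -51.8, -2.6), (240, 10.4, -52.6, 1.1), (244, 9.0, -52.5, 3.4), (248, 153.1, -93.6, 72.7), (252, 154.3, -94.5, 78.6), (256, 153.8, -94.9, 83.8), (260, 152.9, -95.2, 88.9), (264, 154.1, -96.1, 95.1), (268, 154.0, -96.7, 100.6), (272, 153.6, -97.2, 106.2), (276, 154.9, -98.2, 112.8), (280, 154.4, -98.7, 118.3), (284, 153.0, -98.9, 123.5)]
260 [(208, 153.6, -71.6, 22.4), (212, 136.6, -68.2, 21.7), (216, 42.4, -47.9, -5.5), (220, 33.2, -46.1, -5.4), (224, 23.7, -44.2, -5.8), (228, 17.3, -43.0, -5.2), (232, 10.1, -41.6, -5.1), (236, 9.5, -41.6, -2.4), (240, 9.0, -41.7, 0.2), (244, 8.6, -41.8, 3.0), (248, 154.8, -75.4, 73.1), (252, 152.9, -75.3, 77.5), (256, -34.6, -32.6, -9.2), (260, -38.9, -31.8, -9.0), (264, -42.6, -31.1, -8.6), (268, -48.4, -
[... 445 characters left out ...]
, -5.8), (260, -29.7, -0.1, -4.8), (264, -34.3, -0.0, -4.8), (268, -35.7, -0.0, -3.1), (272, -35.9, -0.0, -0.9), (276, -35.8, -0.1, 1.7), (280, -34.0, -0.1, 5.2), (284, 98.9, -0.8, 88.2)]
400 [(208, 152.5, 88.4, 22.2), (212, 155.1, 89.4, 27.8), (216, 42.3, 59.7, -5.4), (220, 34.0, 57.8, -5.0), (224, 23.6, 55.2, -5.7), (228, 16.8, 53.6, -5.2), (232, 9.8, 52.0, -5.0), (236, 9.6, 52.2, -2.2), (240, 9.5, 52.4, 0.7), (244, 9.5, 52.7, 3.7), (248, 9.5, 53.0, 6.7), (252, 154.6, 93.6, 78.7), (256, 153.4, 93.8, 83.6), (260, 153.3, 94.3, 89.1), (264, 153.9, 95.0, 94.9), (268, 153.5, 95.5, 100.4), (272, 153.2, 96.0, 105.9), (276, 153.8, 96.8, 112.0), (280, 153.4, 97.3, 117.7), (284, 153.1, 97.9, 123.5)]
```

send_rows(rows=[[[-2,16,0,-0.01],[-5,35,0,-0.03],[-6,40,0,-0.03],[-6,40,0,-0.03],[-6,40,0,-0.03],[-6,40,0,-0.03],[-6,40,0,-0.03],[-6,40,0,-0.03],[-5,35,0,-0.03],[-4,17,-10,-0.03],[0,5,-20,0],[0,0,-10,0]]])

```text
time_s: 7.65
ee_pos: [0.5998, 0.2087, 0.1113]
eef_rot: [0.209, 1.567, -2.876]
force: [1.0, -1.0, -1.1]
grip_width: 0.0443
```

send_rows(rows=[[[0,0,0,0],[0,0,0,0]]])

```text
time_s: 7.85
ee_pos: [0.6013, 0.2075, 0.1144]
eef_rot: [0.283, 1.57, -2.803]
force: [-0.0, 0.0, 0.1]
grip_width: 0.0437
```

Run:
```python
from h import *
st()
snap('wrist','w5')
W,im,d=wcloud('w5'); z=W[...,2]
v,u=np.mgrid[:400,:640]
xb,yb=gap(W,np.radians(3.2)); o=ctrl.get_obs()['ee_pos']*1000; s,c=np.sin(np.radians(3.2)),np.cos(np.radians(3.2))
print('tcp bed',o[0]*c+o[1]*s,-o[0]*s+o[1]*c)
print('blk',[(vv,(xb[vv,330]*1000).round(1),(z[vv,330]*1000).round(1)) for vv in range(150,280,3)])
```

```text
t 7.85 pos [601.3 207.5 114.4] az -86.84 F [-0.   0.   0.1] w 43.7 q [ 0.27  0.57  1.35 -0.    1.22  1.79] mom [ 0.02 -0.    0.06]
tcp bed 612.2097891996284 173.6390623235319
blk [(150, np.float64(664.3), np.float64(42.7)), (153, np.float64(661.9), np.float64(43.6)), (156, np.float64(659.3), np.float64(42.7)), (159, np.float64(656.9), np.float64(43.4)), (162, np.float64(654.6), np.float64(44.1)), (165, np.float64(651.7), np.float64(41.5)), (168, np.float64(649.3), np.float64(42.5)), (171, np.float64(646.9), np.float64(42.8)), (174, np.float64(644.2), np.float64(42.0)), (177, np.float64(641.9), np.float64(43.3)), (180, np.float64(639.3), np.float64(42.6)), (183, np.float64(636.4), np.float64(41.1)), (186, np.float64(634.2), np.float64(42.8)), (189, np.float64(631.0), np.float64(40.4)), (192, np.float64(621.0), np.float64(11.1)), (195, np.float64(618.5), np.float64(12.6)), (198, np.float64(615.3), np.float64(11.7)), (201, np.float64(612.8), np.float64(13.0)), (204, np.float64(609.5), np.float64(11.9)), (207, np.float64(606.6), np.float64(12.1)), (210, np.float64(603.5), np.float64(11.9
[... 332 characters left out ...]
8.5), np.float64(110.1)), (237, np.float64(617.7), np.float64(113.2)), (240, np.float64(617.8), np.float64(118.3)), (243, np.float64(617.5), np.float64(122.2)), (246, np.float64(617.6), np.float64(126.9)), (249, np.float64(617.2), np.float64(130.4)), (252, np.float64(617.1), np.float64(134.3)), (255, np.float64(617.3), np.float64(138.5)), (258, np.float64(617.3), np.float64(142.3)), (261, np.float64(617.4), np.float64(146.0)), (264, np.float64(617.0), np.float64(148.9)), (267, np.float64(615.8), np.float64(149.8)), (270, np.float64(614.0), np.float64(149.9)), (273, np.float64(612.4), np.float64(150.3)), (276, np.float64(610.7), np.float64(150.5)), (279, np.float64(608.6), np.float64(150.0))]
```

View pics/w5.png

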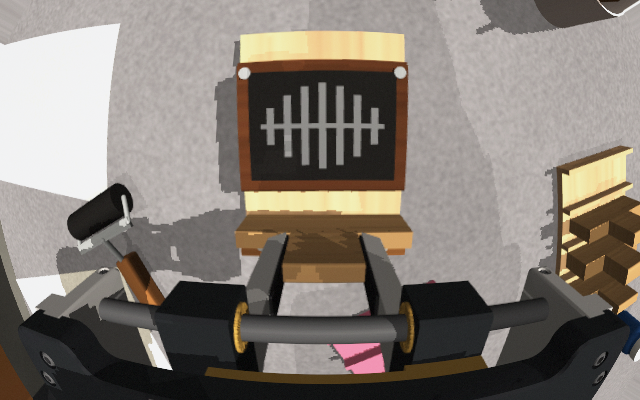

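Block edge at row ~190 (x_bed 629.7), packer front face at 617.4: well inside the gap. Lowering to 5 mm above the floor.

send_rows(rows=[[[0,0,-12,0],[0,0,-20,0],[0,0,-12,0],[0,0,-4,0],[0,0,0,0]]])

```text
time_s: 8.4
ee_pos: [0.6011, 0.208, 0.0661]
eef_rot: [0.17, 1.57, -2.916]
force: [0.8, 0.4, -1.3]
grip_width: 0.0439
```

send_rows(rows=[[[5,0.3,0,0],[5,0.3,0,0],[0,0,0,0],[0,0,0,0]]])

```text
time_s: 8.8
ee_pos: [0.6114, 0.2087, 0.0666]
eef_rot: [-2.825, 1.57, 0.372]
force: [-0.4, -0.2, -1.5]
grip_width: 0.0442
```

Run:
```python
from h import *
st()
```

```text
t 8.8 pos [611.4 208.7  66.6] az -86.81 F [-0.4 -0.2 -1.5] w 44.2 q [0.27 0.64 1.35 0.   1.14 1.79] mom [0.02 0.02 0.03]
```

send_rows(rows=[[[1,0,0,0],[0,0,0,0]]])

```text
time_s: 9.0
ee_pos: [0.6122, 0.2087, 0.0665]
eef_rot: [-2.78, 1.571, 0.417]
force: [-0.5, -0.1, 0.4]
grip_width: 0.0439
```

send_rows(rows=[[[1,0,0,0],[0,0,0,0]]])

```text
time_s: 9.2
ee_pos: [0.6131, 0.2087, 0.0665]
eef_rot: [-0.006, 1.57, -3.092]
force: [-1.2, -0.3, -1.0]
grip_width: 0.0442
```

send_rows(rows=[[[0.7,0,0,0],[0,0,0,0]]])

```text
time_s: 9.4
ee_pos: [0.6134, 0.2087, 0.0663]
eef_rot: [0.118, 1.569, -2.967]
force: [-4.2, 0.1, 0.8]
grip_width: 0.0435
```

send_rows(rows=[[[-5,-0.3,0,0],[-8,-0.4,0,0],[-8,-0.4,0,0],[-3,-0.1,0,0],[0,0,0,0],[-0.7,0,0,0],[0,0,0,0]]])

```text
time_s: 10.1
ee_pos: [0.5893, 0.2075, 0.0665]
eef_rot: [-2.963, 1.571, 0.235]
force: [-0.6, -1.0, -0.1]
grip_width: 0.044
```

send_rows(rows=[[[-0.7,0,0,0],[0,0,0,0]]])

```text
time_s: 10.3
ee_pos: [0.5885, 0.2075, 0.0664]
eef_rot: [0.402, 1.571, -2.684]
force: [-0.5, -0.8, -1.1]
grip_width: 0.0441
```

send_rows(rows=[[[-0.7,0,0,0],[0,0,0,0]]])

```text
time_s: 10.5
ee_pos: [0.5877, 0.2075, 0.0664]
eef_rot: [0.584, 1.571, -2.502]
force: [-0.0, 0.8, -1.5]
grip_width: 0.0437
```

send_rows(rows=[[[-0.7,0,0,0],[0,0,0,0]]])

```text
time_s: 10.7
ee_pos: [0.5874, 0.2075, 0.0665]
eef_rot: [-3.13, 1.57, 0.068]
force: [2.6, -0.1, -1.9]
grip_width: 0.0435
```

Felt travel ≈25.8 mm + 12 = 37.8 mm gap, which confirms 12 + 24 (39 would not fit). I'll set this packer down next to the fence.

send_rows(rows=[[[0.7,0,-2,0],[0,0,-2,0],[0,0,-1,0],[0,0,0,0]]])

```text
time_s: 11.1
ee_pos: [0.5878, 0.2075, 0.0615]
eef_rot: [-0.182, 1.571, 3.015]
force: [-0.7, 1.0, 0.4]
grip_width: 0.0439
```

send_rows(rows=[[[0,0,-0.7,0],[0,0,0,0]]])

```text
time_s: 11.3
ee_pos: [0.5879, 0.2075, 0.0615]
eef_rot: [-2.974, 1.57, 0.224]
force: [-3.3, -1.6, 7.2]
grip_width: 0.0438
```

send_rows(rows=[[[0,0,0,0],[0,0,0,0],[0,0,0,0],[0,0,0,0]]], grip=-0.6)

```text
time_s: 11.7
ee_pos: [0.5877, 0.2075, 0.0606]
eef_rot: [-0.042, 1.571, -3.127]
force: [0.2, -0.3, -0.3]
grip_width: 0.0725
```

send_rows(rows=[[[0,0,8,0],[0,0,20,0],[0,0,35,0],[0,0,35,0],[0,0,5,0],[0,0,0,0]]])

```text
time_s: 12.3
ee_pos: [0.5881, 0.2076, 0.165]
eef_rot: [-2.912, 1.569, 0.285]
force: [-0.7, 0.0, -0.6]
grip_width: 0.0752
```

Run:
```python
from h import *
st()
snap('wrist','w6')
W,im,d=wcloud('w6'); z=W[...,2]
v,u=np.mgrid[:400,:640]
A=(v>100)&(v<300)&(u>200)&(u<440)
X,Y=gap(W,np.radians(3.2)); B=np.stack([X,Y,z],-1)
rects(B,A&(z>.09)&(z<.105),'tab'); rects(B,A&(z>.046)&(z<.105),'packer');
```

```text
t 12.3 pos [588.1 207.6 165. ] az -86.8 F [-0.7  0.  -0.6] w 75.2 q [0.28 0.5  1.35 0.   1.3  1.8 ] mom [ 0.05  0.01 -0.04]
tab 828 [324. 213.] [598.2 173.5] [44.  12.8] 89.76 z 0.0965
packer 2347 [324. 204.] [598.3 173.5] [ 13.  120.8] 0.26 z 0.0719
```

View pics/w6.png

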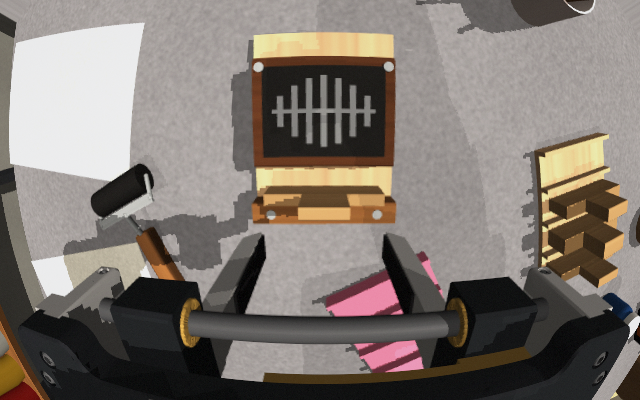

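12 mm packer stands upright at the fence (x_bed 598, y 173.5 — centred). Fetching the 24.

send_rows(rows=[[[-2,-16,0,0.009],[-3,-36,0,0.03],[-3,-42,0,0.03],[-3,-42,0,0.03],[-3,-42,0,0.03],[-3,-42,0,0.03],[-3,-42,0,0.03],[-3,-42,0,0.03],[-3,-40,0,0.03],[-3,-28,0,0.03],[0,-10,0,0],[0,0,0,0]]], grip=-1)

```text
time_s: 13.55
ee_pos: [0.5583, -0.1751, 0.1625]
eef_rot: [-0.726, 1.569, 2.748]
force: [-0.3, 0.6, -0.4]
grip_width: 0.0941
```

Run:
```python
from h import *
snap('wrist','w7');st()
W,im,d=wcloud('w7'); z=W[...,2]
v,u=np.mgrid[:400,:640]
A=(v>60)&(v<260)&(u>245)&(u<400)
rects(W,A&(z>.088)&(z<.105),'tab'); rects(W,A&(z>.04)&(z<.105),'packer');
```

```text
t 13.6 pos [ 558.5 -174.   162.8] az -70.88 F [0.2 0.6 0.7] w 94.1 q [-0.36  0.41  1.47  0.    1.26  0.87] mom [ 0.02  0.   -0.03]
tab 1210 [325. 151.] [ 607.  -159.8] [17.  44.1] 18.98 z 0.0948
tab 1562 [323. 210.] [ 559.  -174.9] [25.2 43.9] 18.73 z 0.0947
tab 257 [320. 257.] [ 517.4 -186.9] [ 2.8 44. ] 18.77 z 0.0929
packer 2745 [325. 148.] [ 607.3 -160.4] [ 18.2 120.3] 19.08 z 0.071
packer 3975 [323. 201.] [ 559.  -174.8] [ 25.3 120.7] 18.91 z 0.0695
packer 2344 [321. 245.] [ 511.7 -188.9] [ 16.6 120.7] 18.2 z 0.0601
```

View pics/w7.png

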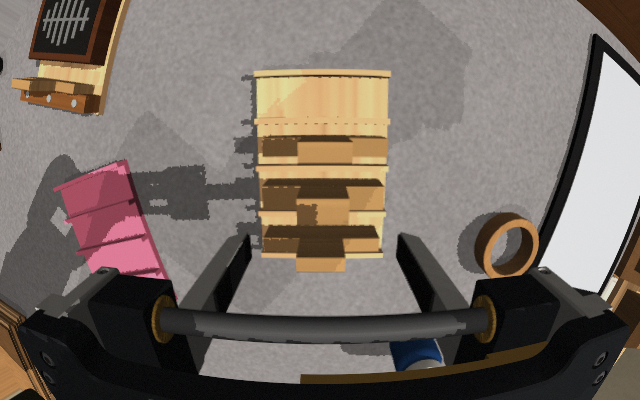

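send_rows(rows=[[[0.5,-0.8,-15,0],[0,0,-30,0],[0,0,-30,0],[0,0,-20,0],[0,0,-9,0],[0,0,0,0],[0,0,0,0]]])

```text
time_s: 14.3
ee_pos: [0.5598, -0.1749, 0.0604]
eef_rot: [2.442, 1.57, -0.364]
force: [0.4, -0.5, -0.1]
grip_width: 0.0941
```

send_rows(rows=[[[0,0,0,0],[0,0,0,0],[0,0,0,0],[0,0,0,0],[0,0,0,0],[0,0,0,0],[0,0,0,0],[0,0,0,0]]], grip=1, newtons=25)

```text
time_s: 15.1
ee_pos: [0.5593, -0.1752, 0.0597]
eef_rot: [-1.201, 1.571, 2.275]
force: [-1.0, 0.6, 0.1]
grip_width: 0.0436
```

Run:
```python
from h import *
st()
```

```text
t 15.1 pos [ 559.3 -175.2   59.7] az -70.82 F [-1.   0.6  0.1] w 43.6 q [-0.37  0.53  1.55  0.    1.06  0.87] mom [ 0.12  0.07 -0.01]
```

send_rows(rows=[[[0,0,5,0],[0,0,20,0],[0,0,35,0],[0,0,35,0],[0,0,15,0],[0,0,0,0]]])

```text
time_s: 15.7
ee_pos: [0.5601, -0.1756, 0.1723]
eef_rot: [2.435, 1.567, -0.372]
force: [-0.0, 0.2, -2.1]
grip_width: 0.0438
```

send_rows(rows=[[[2,16,0,-0.009],[4,36,0,-0.03],[5,42,0,-0.03],[5,42,0,-0.03],[5,42,0,-0.03],[5,42,0,-0.03],[5,42,0,-0.03],[5,42,0,-0.03],[5,40,0,-0.03],[4,28,0,-0.03],[2,11,0,0],[0,0,0,0]]])

```text
time_s: 16.9
ee_pos: [0.6059, 0.2085, 0.1683]
eef_rot: [0.229, 1.569, -2.854]
force: [-0.7, -1.2, -2.6]
grip_width: 0.044
```

send_rows(rows=[[[0,0,0,0],[0,0,0,0]]])

```text
time_s: 17.1
ee_pos: [0.6063, 0.2063, 0.1696]
eef_rot: [0.588, 1.57, -2.499]
force: [0.2, 0.1, -1.0]
grip_width: 0.0438
```

```bash
cat > m.py <<'E'
import sys
from h import *
tag=sys.argv[1]
snap('wrist',tag); st()
W,im,d=wcloud(tag); z=W[...,2]
Zf=np.load(f'pics/{tag}.npz'); M=Rot.from_euler('xyz',Zf['rot']).as_matrix(); T=(W-Zf['pos'])@M*1000
X,Y=gap(W,np.radians(3.2)); o=Zf['pos']*1000; s,c=np.sin(np.radians(3.2)),np.cos(np.radians(3.2))
print('tcp bed',o[0]*c+o[1]*s,-o[0]*s+o[1]*c)
v,u=np.mgrid[:400,:640]
m=(abs(T[...,0])<35)&(abs(T[...,1])<18)&(abs(T[...,2])<25)
print('held front face xb',m.sum(),np.percentile(X[m]*1000,[10,50,90]).round(1), 'toolz',np.median(T[m][:,2]))
L=(T[...,0]>10)&(T[...,0]<40)&(abs(T[...,2])<25)
for side in(-1,1):
    k=L&(T[...,1]*side>30)&(T[...,1]*side<58); print('lower face side',side,k.sum(),np.median(X[k])*1000)
ab=T[L][:,1]; print('y ends',np.percentile(ab,[.5,99.5]))
E
python3 m.py w8
```

```text
t 17.15 pos [606.4 206.4 169.8] az -86.87 F [-0.3  0.3 -1.6] w 44.0 q [ 0.27  0.53  1.28 -0.    1.33  1.79] mom [0.05 0.01 0.05]
tcp bed 616.8762999177669 172.1186464551383
held front face xb 3248 [616.4 628.7 629.2] toolz -11.808747083015632
lower face side -1 856 628.5651521830442
lower face side 1 773 628.541092709438
y ends [-58.79972994  60.45070732]
```

View pics/w8.png

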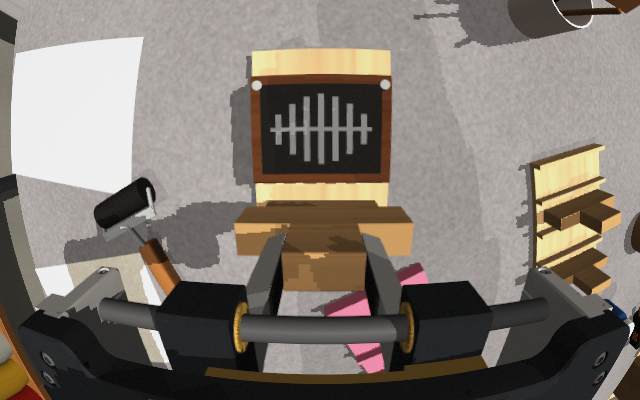

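Packer front face at 628.6 vs. block 629.6; back face ≈604.6 vs. first packer 604.2. Shift by +0.5 in x and +1.3 in y, then descend in checked steps.

send_rows(rows=[[[0.5,1.3,-10,0],[0,0,-10,0],[0,0,-8,0],[0,0,-6,0],[0,0,0,0]]])

```text
time_s: 17.65
ee_pos: [0.6063, 0.2089, 0.1344]
eef_rot: [0.222, 1.569, -2.863]
force: [-0.4, 0.2, -1.2]
grip_width: 0.0437
```

send_rows(rows=[[[0,0,-10,0],[0,0,-10,0],[0,0,-5,0],[0,0,0,0]]])

```text
time_s: 18.05
ee_pos: [0.6063, 0.2089, 0.1096]
eef_rot: [0.219, 1.569, -2.867]
force: [0.5, 0.4, -1.0]
grip_width: 0.044
```

```bash
python3 m.py w9
python3 - <<'E'
from h import *
W,im,d=wcloud('w9'); z=W[...,2]; X,Y=gap(W,np.radians(3.2))
for u in (270,320,380): print([(v,(X[v,u]*1000).round(1),(z[v,u]*1000).round(1)) for v in range(180,216,2)])
E
```

```text
t 18.1 pos [606.7 209.  110.3] az -86.8 F [ 0.5  0.6 -1.6] w 43.5 q [0.27 0.59 1.34 0.   1.22 1.79] mom [ 0.05 -0.06  0.02]
tcp bed 617.0586059432134 174.72057081879444
held front face xb 3232 [616.9 628.9 629.4] toolz -11.794948300763632
lower face side -1 848 628.6504317309281
lower face side 1 786 628.7131613811222
y ends [-58.82767315 370.83063535]
[(180, np.float64(645.6), np.float64(43.1)), (182, np.float64(644.1), np.float64(43.7)), (184, np.float64(642.1), np.float64(42.5)), (186, np.float64(640.5), np.float64(42.9)), (188, np.float64(638.7), np.float64(42.3)), (190, np.float64(636.8), np.float64(41.7)), (192, np.float64(635.3), np.float64(42.3)), (194, np.float64(633.5), np.float64(42.1)), (196, np.float64(631.9), np.float64(42.6)), (198, np.float64(629.8), np.float64(41.2)), (200, np.float64(619.7), np.float64(11.5)), (202, np.float64(617.8), np.float64(11.7)), (204, np.float64(616.0), np.float64(12.3)), (206, np.float64(629.2), np.float64(62.2)), (208, np.float64(628.7), np.float64(65.9)), (210, np.float64(628.9), np.float64(71.6)), (212, np.float64(629.3), np.float64(77.7
[... 933 characters left out ...]
4, np.float64(642.1), np.float64(42.6)), (186, np.float64(640.5), np.float64(43.0)), (188, np.float64(638.7), np.float64(42.6)), (190, np.float64(636.7), np.float64(41.4)), (192, np.float64(635.3), np.float64(42.4)), (194, np.float64(633.2), np.float64(41.0)), (196, np.float64(631.7), np.float64(41.9)), (198, np.float64(621.7), np.float64(11.8)), (200, np.float64(620.0), np.float64(12.5)), (202, np.float64(618.0), np.float64(12.4)), (204, np.float64(615.9), np.float64(12.1)), (206, np.float64(629.3), np.float64(62.7)), (208, np.float64(628.4), np.float64(64.9)), (210, np.float64(628.9), np.float64(71.7)), (212, np.float64(629.1), np.float64(77.0)), (214, np.float64(628.9), np.float64(81.0))]
```

View pics/w9.png

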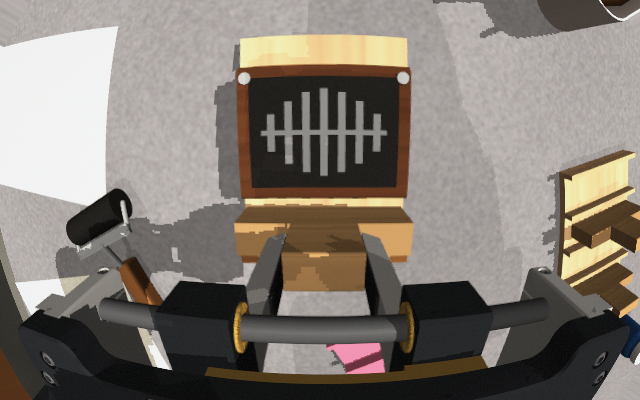

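Front face 628.8 vs. block edge 629.8 (row ~198): lined up and no contact so far. Continuing.

send_rows(rows=[[[0,0,-8,0],[0,0,-6,0],[0,0,-4,0],[0,0,-3,0],[0,0,0,0]]])

```text
time_s: 18.6
ee_pos: [0.6066, 0.209, 0.0892]
eef_rot: [0.206, 1.57, -2.88]
force: [0.1, 0.0, -1.5]
grip_width: 0.0442
```

send_rows(rows=[[[0,0,-3,0],[0,0,-3,0],[0,0,0,0]]])

```text
time_s: 18.9
ee_pos: [0.6066, 0.209, 0.0833]
eef_rot: [0.245, 1.57, -2.841]
force: [-0.3, -0.3, -1.3]
grip_width: 0.044
```

send_rows(rows=[[[0,0,-3,0],[0,0,-3,0],[0,0,0,0]]])

```text
time_s: 19.2
ee_pos: [0.6067, 0.209, 0.0772]
eef_rot: [0.23, 1.57, -2.856]
force: [-0.3, 0.0, -1.7]
grip_width: 0.0437
```

Bottom is about 15 mm into the gap with no force. Continuing to the floor.

send_rows(rows=[[[0,0,-4,0],[0,0,-4,0],[0,0,-4,0],[0,0,0,0]]])

```text
time_s: 19.6
ee_pos: [0.6066, 0.2089, 0.065]
eef_rot: [0.308, 1.57, -2.778]
force: [-0.5, 0.3, -1.3]
grip_width: 0.0438
```

send_rows(rows=[[[0,0,-2,0],[0,0,0,0]]])

```text
time_s: 19.8
ee_pos: [0.6067, 0.209, 0.0635]
eef_rot: [0.174, 1.571, -2.912]
force: [-1.0, 0.4, -2.3]
grip_width: 0.0436
```

send_rows(rows=[[[0,0,-1,0],[0,0,0,0]]])

```text
time_s: 20.0
ee_pos: [0.6068, 0.209, 0.0627]
eef_rot: [-2.063, 1.571, 1.134]
force: [-1.3, 0.2, -1.8]
grip_width: 0.0438
```

send_rows(rows=[[[0,0,-0.7,0],[0,0,0,0]]])

```text
time_s: 20.2
ee_pos: [0.6067, 0.209, 0.062]
eef_rot: [-0.784, 1.571, 2.414]
force: [-1.5, -0.2, -1.7]
grip_width: 0.0437
```

send_rows(rows=[[[0,0,-0.6,0],[0,0,0,0]]])

```text
time_s: 20.4
ee_pos: [0.6068, 0.2091, 0.0618]
eef_rot: [-2.851, 1.571, 0.347]
force: [-3.2, -0.0, 2.8]
grip_width: 0.0439
```

send_rows(rows=[[[0,0,-0.4,0],[0,0,0,0]]])

```text
time_s: 20.6
ee_pos: [0.6069, 0.2091, 0.0617]
eef_rot: [-2.927, 1.57, 0.27]
force: [-4.8, -1.8, 6.6]
grip_width: 0.0438
```

Floor contact at the expected height. Releasing.

send_rows(rows=[[[0,0,0,0],[0,0,0,0],[0,0,0,0],[0,0,0,0]]], grip=-0.6)

```text
time_s: 21.0
ee_pos: [0.6068, 0.209, 0.061]
eef_rot: [-2.903, 1.571, 0.295]
force: [-1.1, -0.1, -0.2]
grip_width: 0.0725
```

send_rows(rows=[[[0,0,8,0],[0,0,20,0],[0,0,35,0],[0,0,35,0],[-20,0,5,0],[-20,0,0,0],[0,0,0,0],[0,0,0,0]]])

```text
time_s: 21.8
ee_pos: [0.5671, 0.2091, 0.1648]
eef_rot: [-2.909, 1.57, 0.289]
force: [0.2, -0.7, 0.0]
grip_width: 0.0754
```

Run:
```python
from h import *
st()
snap('wrist','w10'); snap('top','top1'); snap('scene','scene1')
W,im,d=wcloud('w10'); z=W[...,2]
v,u=np.mgrid[:400,:640]
A=(v>60)&(v<300)&(u>200)&(u<440)
X,Y=gap(W,np.radians(3.2)); B=np.stack([X,Y,z],-1)
rects(B,A&(z>.088)&(z<.105),'tabs'); rects(B,A&(z>.048)&(z<.105),'packers'); rects(B,A&(z>.047)&(z<.056),'shoulder')
for u in (300,325,345):
    print([(vv,(X[vv,u]*1000).round(1),(z[vv,u]*1000).round(1)) for vv in range(140,230,3)])
```

```text
t 21.8 pos [567.1 209.1 164.8] az -86.8 F [ 0.2 -0.7  0. ] w 75.4 q [ 0.29  0.45  1.41 -0.    1.28  1.81] mom [-0.01 -0.01 -0.  ]
tabs 2422 [327. 173.] [611.5 173.7] [45.3 37. ] 89.79 z 0.0966
packers 5287 [326. 168.] [610.9 173.9] [119.9  38.3] 89.97 z 0.0732
shoulder 1342 [282. 165.] [610.2 215.4] [36.9 37.6] 88.95 z 0.052
shoulder 1352 [371. 165.] [610.5 132. ] [38.1 35.9] 1.16 z 0.052
[(140, np.float64(634.6), np.float64(42.6)), (143, np.float64(631.5), np.float64(40.6)), (146, np.float64(629.1), np.float64(46.6)), (149, np.float64(626.9), np.float64(53.9)), (152, np.float64(629.0), np.float64(95.7)), (155, np.float64(626.7), np.float64(97.1)), (158, np.float64(624.2), np.float64(96.6)), (161, np.float64(621.8), np.float64(96.9)), (164, np.float64(619.3), np.float64(96.8)), (167, np.float64(616.8), np.float64(96.5)), (170, np.float64(614.4), np.float64(96.8)), (173, np.float64(612.0), np.float64(97.4)), (176, np.float64(609.5), np.float64(97.0)), (179, np.float64(606.9), np.float64(96.7)), (182, np.float64(594.7), np.float64(52.0)), (185, np.float64(589.5), np.float64(42.2)), (18
[... 2540 characters left out ...]
), (182, np.float64(603.9), np.float64(94.4)), (185, np.float64(601.8), np.float64(96.5)), (188, np.float64(599.5), np.float64(97.3)), (191, np.float64(596.7), np.float64(96.2)), (194, np.float64(594.2), np.float64(96.8)), (197, np.float64(577.2), np.float64(42.7)), (200, np.float64(574.0), np.float64(42.7)), (203, np.float64(570.5), np.float64(41.5)), (206, np.float64(554.7), np.float64(-0.6)), (209, np.float64(551.5), np.float64(0.8)), (212, np.float64(547.7), np.float64(0.6)), (215, np.float64(544.0), np.float64(0.4)), (218, np.float64(540.8), np.float64(2.0)), (221, np.float64(536.7), np.float64(0.8)), (224, np.float64(532.6), np.float64(-0.1)), (227, np.float64(528.8), np.float64(0.1))]
```

View pics/w10.png

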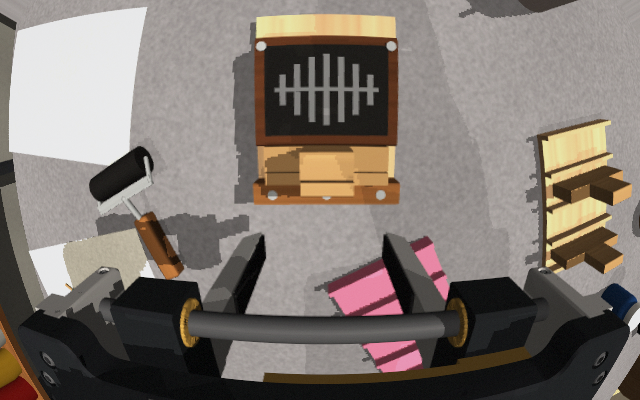

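View pics/scene1.png

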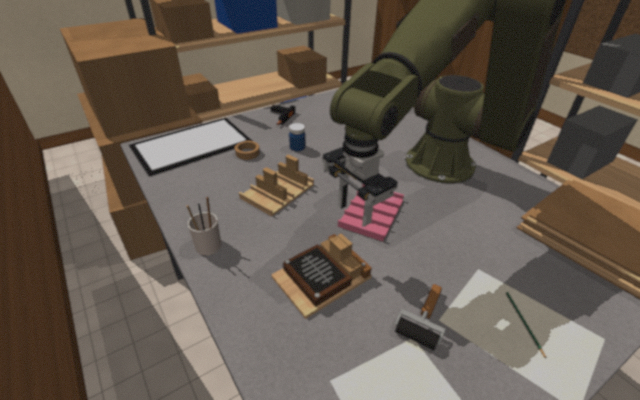

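View pics/top1.png

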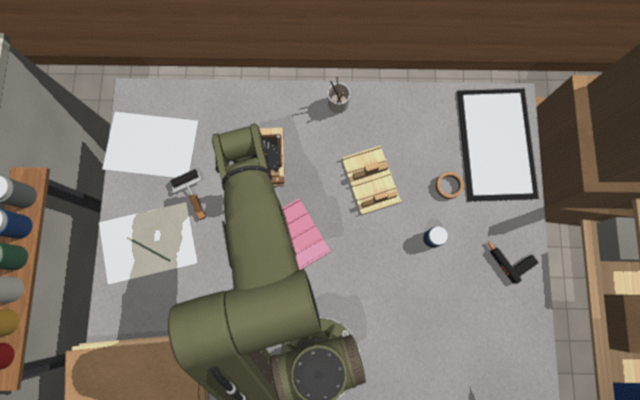

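Both packers stand at full height (tops 97 mm, as expected for a 12 mm floor plus 85 mm), centred at y_bed 173.8 against the bed's 173.8. The two others are still in the rack, and nothing else has moved. Handing in.

```bash
python3 -c "
from station import ctrl
print(ctrl.hand_in())"
```

```text
the job is handed in; nothing more can be done
None
```

I packed the gap with the 12 mm and 24 mm packers, side by side and fully down on the bed, and handed the job in at about 22 s.

- **Gap and choice:** the wrist camera measured 38.1 mm. Touching both faces with the 12 mm packer gave about 37.8 mm. So 12 + 24 = 36 mm is the snuggest pair that goes in; 15 + 24 = 39 mm would not fit.
- **Insertion:** the 24 mm packer went in freely beside the first, with no sign of jamming. The floor contact that ended each placing was about 7 N.
- **Last checks:**
  - Both packer tops are at about 97 mm, as expected for fully seated and upright.
  - Together they span about 38 mm between the faces. That includes about 2 mm of clearance, and camera noise.
  - Along the gap they are centred to within about 0.2 mm.
  - The 15 and 18 mm packers still stand in the rack. The jar, tape roll and roller look unmoved.
- **Disagreements:** none beyond the 0.3 mm between the felt and seen gap.

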